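Prop up the table easel

ROBOT

A 6-joint arm with a two-finger parallel gripper is mounted at the origin on a cart in front of the work surface, level with it; the furniture and walls round the work are solid. World frame = base frame: x ahead of the robot, y to its left, z up, the work surface at z = 0. Lengths are in m, angles in rad, forces in N, time in s.
With the tool pointing down it reaches from about 0.375 to 0.75 m from the base axis. Payload 9 kg.
Tool frame: the origin (TCP) lies between the finger pads; the fingertips stand 19 mm ahead of it and the grasp point (between the pads) is the TCP; z points along the fingers, y is the line along which they close (so a half turn about z gives the same grasp; the last joint's range is limited). The gripper opens to 85 mm and grips with 20 to 120 N. Pads are 22 mm wide; open, the fingers measure 114 mm over their backs; the gripper's body (76 mm by 85 mm) begins 54 mm behind the grasp point. The pads swing forward as they close: fully open they stand 13 mm farther back than shut.
Start: joints at [1.073, 0.104, 0.097, 1.564, 0, 1.353], TCP at [0.166, 0.577, 0.25] pointing down, gripper open.
Joint ranges: [-2.99, 2.99], [-0.84, 1.86], [-1.1, 1.16], [-1.84, 2.11], [-1.51, 1.56], [-3.14, 3.14]. Speed limits (rad/s): [2.22, 2.22, 2.57, 3.14, 3.14, 3.14].

INTERFACE

Orientations are given as a unit quaternion [x, y, z, w].
In Python, from workcell import manip gives the robot as it stands.
- The arm moves only by the tool move_arm, never from a script. Its argument "rows" is a list of rows, each an object of numbers: "jaw": the gripper's target within -1 to 1 (fully open at 1, half-way at 0, shut at -1); "dx", "dy", "dz": the shift along the tool's x, y, z as a fraction of full scale; "spin": the turn about the tool's z as a fraction of full scale. A call has exactly 5 rows; each row shifts and turns the commanded pose from where the row before left it, along the tool's axes as they then stand; what a row does not reach is not made up. Full scale, the value 1, is 800 mm for a shift and 180 degrees for a turn. A row lasts 1/8 s, in which the tool goes at most 62.5 mm and 10.7 degrees, less where a joint would pass 70% of its speed; a pose out of reach is approached as far as the arm can. A call with a number of a shift or a turn outside -1 to 1 is refused whole. A call with a gripper value outside its range is refused whole. The fingers move at their own pace and stop on an object; "grip_force" is the grip in N (left out, the last holds). Time passes only in rows, so rows that do not move let the fingers close, or fill a call up. It gives the time, the measured TCP pose, the force, the opening and the grip force at its end, in the units of the state.
- manip.observe(): the state, without advancing time (a new reading comes with each control period).
- manip.grab_frame(name): name is "scene" or "top"; returns the picture (400x640x3 uint8, blue, green, red); there is no depth.
- manip.get_calibration(name): a dict with "K" (3x3 intrinsics, pixels), "D" ([k1, k2, p1, p2, k3] as OpenCV has them; the pictures are not rectified), "R" (3x3) and "t" (3): a world point X has camera coordinates R X + t. Camera axes: x right, y down, z forward; pixel columns grow to the right and rows downward; lengths in m; the calibration is good to about 2 mm. A picture is of the moment at which its call begins. get_calibration takes no time and is no camera call.
- manip.finish_job(): hands the job in; it is judged then, once.
The state is a dict: "t": time; "joint_positions": joint angles; "joint_velocities": joint speeds; "joint_efforts": joint torques, N m; "ee_pos": TCP position; "tool_rot": TCP orientation; "wrist_force": force on the tool from outside, world axes, zero at the start; "moment": the same for the moment, N m; "gripper_width": opening from 0.0 (shut) to 1.0 (fully open); "finger_force": force on a finger pad.
Only numpy, scipy, OpenCV 4.12 (cv2) and the standard library are available. Lean on these libraries where they do the work, as an engineer would, in place of code of your own. Each camera call takes 0.05 s, during which the arm holds its last target. There are 200 camera calls.

TASK

Set up the little table easel for the person who sits opposite: lift its board by the handle as far as it will go, swing the folded prop leg up under the board past its over-centre point until it snaps home against its stop, then lower the board until it rests on the leg and let go. Do not shove aside or knock over the things lying about.

Things in the scene. Friction and masses are not known exactly. Their poses are not given: they have to be found in the camera images.
- easel: wooden table easel fixed to the table, 270 x 254 mm on plan, its back (prop side) to the robot. Origin on the table under the middle of the board's hinge line; z up; -x points from the hinge line to the prop side, towards the robot; y along the hinge line. All directions below are in this frame. Two side rails, 20 mm high, at y = -118 and +118 mm
- board (a joint): angle of the easel's board about its hinge, rad: 0 level, 0.85 raised to its stop, 0.41 to 0.42 when it rests on the locked leg; starts nearly level. About 0.4 kg. The hinge is stiff (0.8 N m friction): the board stays where it is left and must be pushed down as well as lifted (about 6 N at the handle to raise, 1 to 2 N to lower)
- board_hinge (a point): middle of the board's hinge axis, 40 mm above the table, axis along y. The plywood board runs 260 mm from here to its free edge, 216 mm wide, 8 mm thick, its underside in line with the axis, with a 16 mm deep stiffener under the free edge
- handle_mid (a point): middle of the board's handle: a round steel bar 12 mm thick along y between two posts 90 mm apart, 245 mm from the hinge along the board and 50 mm above its underside (36 mm free height over the board's face). Rises in an arc towards +x as the board is raised; being round it can turn between the fingers
- prop_leg (a joint): angle of the prop leg, rad: 0 folded, pointing to -x and sloping up 15 degrees; grows as the free end swings up and over to +x; 1.31 upright; 1.972 home on its stop, 38 degrees past upright. A spring drives it to folded below 1.40 (over-centre), to its stop above; about 2 N at the free end when folded. It strikes the board unless that is raised first
- leg_pivot (a point): middle of the leg's pivot axis (the easel's y), 22 mm above the table, 213 mm from the hinge line towards the robot
- leg_grip (a point): point on the leg's centre line 85 mm from its pivot, to pinch it across y. The leg is a dark steel bar 13 mm thick along y, 12 mm deep, its round end 106 mm from the pivot, free on both sides. The raised board overhangs it once it is upright, so the tool must lean back towards the robot there
- ink_bottle: square dark glass ink bottle, 58x60x69 mm, standing beside the easel; loose; origin at its underside's centre
- mint_tin: small oval tin, 36x64x17 mm, lying beside the easel; loose; origin at its underside's centre
- sharpener: rounded pencil sharpener, 37x61x34 mm, lying beside the easel; loose; origin at its underside's centre
- paint_tube: small white paint tube with a black cap, 20x60x16 mm, lying near the prop leg's free end; loose; origin at its underside's centre
- kneaded_eraser: grey lump of eraser, 32x31x16 mm, lying near the prop leg's free end; loose; origin at its underside's centre

How it is judged:
On the way, in this order (a step that is already met when the one before it is completed fails the run):
1. the board is raised to its stop (above 0.75 rad) with the leg still folded (value of joint board above 0.75 rad and value of joint prop_leg below 0.6 rad), for 0.2 s.
2. the prop leg is home against its stop (above 1.90 rad) (value of joint prop_leg above 1.9 rad), for 0.2 s.
At the end, for the whole second after the job is handed in: the prop leg is home against its stop (above 1.90 rad) and the board rests on it, still, at 0.39 to 0.44 rad (value of joint prop_leg above 1.9 rad and value of joint board between 0.39 and 0.44 rad and velocity of joint board between -0.02 and 0.02 rad/s); the robot touches nothing.
It fails at once if the ink bottle is moved by more than 40 mm or tipped (distance of ink_bottle from where it was at the start of the episode above 0.04 m or angle between ink_bottle's own z axis and vertical above 0.6 rad).
It fails at once if the mint tin is moved by more than 40 mm (distance of mint_tin from where it was at the start of the episode above 0.04 m).
It fails at once if the sharpener is moved by more than 40 mm (distance of sharpener from where it was at the start of the episode above 0.04 m).
It fails at once if the paint tube is moved by more than 40 mm (distance of paint_tube from where it was at the start of the episode above 0.04 m).
It fails at once if the kneaded eraser is moved by more than 40 mm (distance of kneaded_eraser from where it was at the start of the episode above 0.04 m).
It also fails if it takes over 72 s, if anything falls off the work surface, if the arm or the gripper's body presses on something with over 40 N, if the wrist force passes 120 N, or if a joint passes its speed limit or range.

## Working session

There is one attempt and no reset: what is moved stays moved. The work goes in short steps, Python scripts to look and compute and a tool call to move; the robot and the scene stay as the last step left them, time stands still between calls to the robot, and variables do not carry over. Pictures are saved under pics/ and viewed, at most 10 in all, crops included, and the job is handed in when it is done.

Besides the shell and the picture viewer there is one more tool, called as name(argument=value, ...) on one line, values as JSON. move_arm: Moves the arm, as the interface text tells. Its arguments: {"type":"object","properties":{"rows":{"type":"array","items":{"type":"object","properties":{"jaw":{"type":"number"},"dx":{"type":"number","minimum":-1,"maximum":1},"dy":{"type":"number","minimum":-1,"maximum":1},"dz":{"type":"number","minimum":-1,"maximum":1},"spin":{"type":"number","minimum":-1,"maximum":1}}}},"grip_force":{"type":"number"}},"required":["rows"]}

```bash
mkdir -p pics; ls; python3 - <<'E'
from workcell import manip
import cv2,numpy as np
np.set_printoptions(precision=4,suppress=True)
for n in("scene","top"):
    cv2.imwrite(f"pics/{n}0.png",manip.grab_frame(n)); c=manip.get_calibration(n)
    print(n,c, -np.array(c["R"]).T@np.array(c["t"]))
print(manip.observe())
E
```

```text
pics
scene {'K': array([[412.6861,   0.    , 314.2125],
       [  0.    , 412.6861, 199.3647],
       [  0.    ,   0.    ,   1.    ]]), 'D': array([-0.0352,  0.    ,  0.    ,  0.    ,  0.    ]), 'R': array([[ 0.7481, -0.6636,  0.01  ],
       [-0.4093, -0.4732, -0.7801],
       [ 0.5224,  0.5795, -0.6255]]), 't': array([-0.4827,  0.3085,  0.6463])} [ 0.1498 -0.5489  0.6498]
top {'K': array([[464.9216,   0.    , 318.1721],
       [  0.    , 464.9216, 202.9051],
       [  0.    ,   0.    ,   1.    ]]), 'D': array([-0.0591,  0.    ,  0.    ,  0.    ,  0.    ]), 'R': array([[-0.005 , -1.    ,  0.0055],
       [-0.9826,  0.0039, -0.1856],
       [ 0.1856, -0.0063, -0.9826]]), 't': array([0.0075, 0.6413, 1.0202])} [0.4408 0.0115 1.1214]
{'t': 0.1, 'joint_positions': array([1.0733, 0.1046, 0.0965, 1.5639, 0.0001, 1.3531]), 'joint_velocities': array([-0.0015, -0.0021,  0.0008, -0.    , -0.0017,  0.0004]), 'joint_efforts': array([  0.0059, -55.8206,  50.4719,   0.0129,  -0.0003,   0.    ]), 'ee_pos': array([0.1655, 0.5764, 0.2496]), 'tool_rot': array([ 0.1394,  0.9902, -0.0006, -0.0002]), 'wrist_force': array([ 0.5117,  0.6977, -0.807 ]), 'moment': array([-0.0158, -0.0234,  0.0029]), 'finger_force': 0.0, 'gripper_width': 1.0012865688320847}
```

View pics/scene0.png

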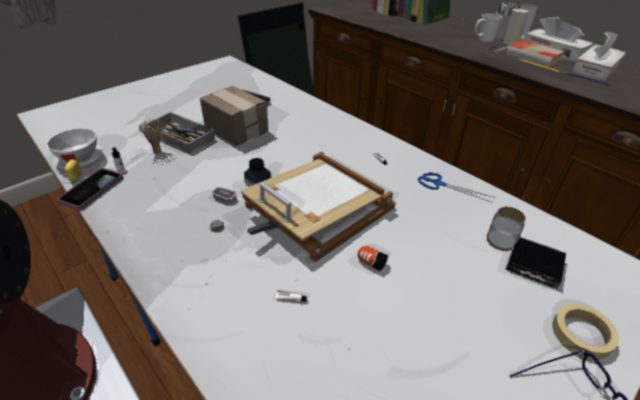

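View pics/top0.png

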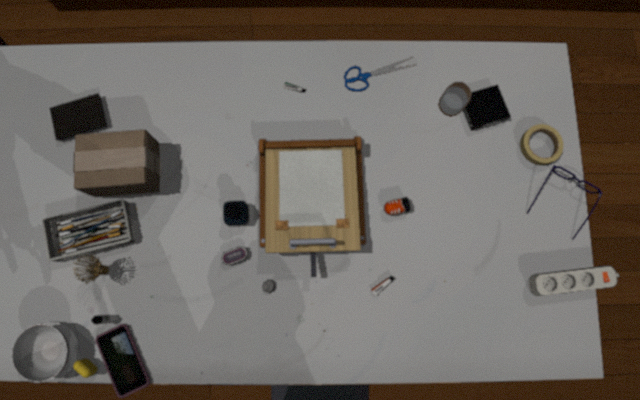

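The top view shows the easel at (260–365, 137–255), handle bar at about (313,242), leg tip at about (313,275), bottle (236,213), tin (236,255), eraser (269,286), tube (382,285) and sharpener (398,206). I'll zoom in next.

```bash
python3 - <<'E'
import cv2,numpy as np
a=cv2.imread("pics/top0.png")[130:300,220:410]; b=cv2.imread("pics/scene0.png")[145:265,210:400]
a=cv2.resize(a,None,fx=4,fy=4,interpolation=cv2.INTER_CUBIC)[:,:760]; a=cv2.resize(a,None,fx=.875,fy=.875)
cv2.imwrite("pics/topz.png",a); cv2.imwrite("pics/scenez.png",cv2.resize(b,None,fx=4,fy=4,interpolation=cv2.INTER_CUBIC))
E
```

```text
(no output)
```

View pics/topz.png

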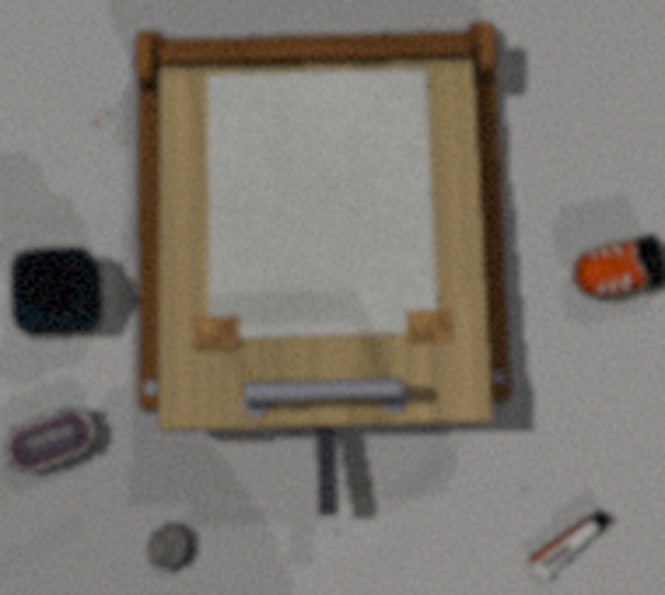

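View pics/scenez.png

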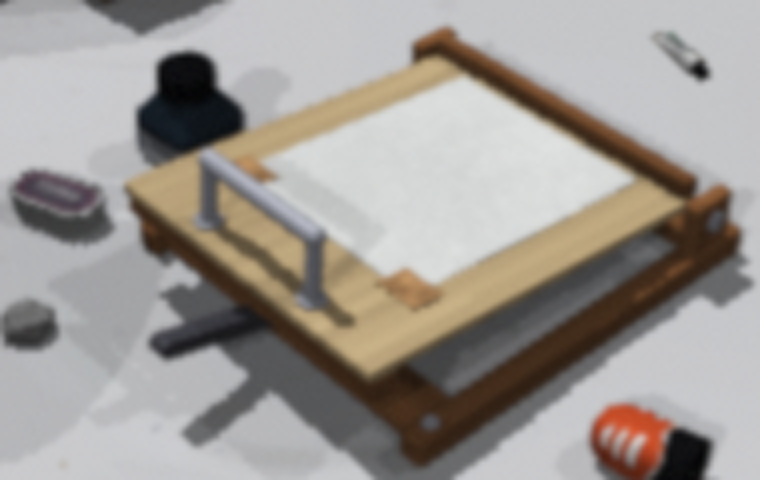

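The zooms show, in full-frame px: bar ends in top about (290.6,242.8)/(336,240.9) and in scene about (262,184.5)/(290,203.8); leg tip in top (313.4,276.5) and in scene (250,231.2); and the near board corners. I'll triangulate these.

```bash
cat > h.py <<'E'
import numpy as np,cv2
from workcell import manip
np.set_printoptions(precision=4,suppress=True)
C={n:manip.get_calibration(n) for n in("scene","top")}
for c in C.values():
    for k in c: c[k]=np.array(c[k],float)
def ray(n,p):
    c=C[n];u=cv2.undistortPoints(np.array([[p]],float),c["K"],c["D"])[0,0]
    d=c["R"].T@np.r_[u,1];return -c["R"].T@c["t"],d/np.linalg.norm(d)
def plane(n,p,z):
    o,d=ray(n,p);return o+d*(z-o[2])/d[2]
def tri(ps,pt):
    A=[];b=[]
    for n,p in(("scene",ps),("top",pt)):
        o,d=ray(n,p);P=np.eye(3)-np.outer(d,d);A.append(P);b.append(P@o)
    X,r,_,_=np.linalg.lstsq(np.vstack(A),np.hstack(b),rcond=None);return X,np.sqrt(r[0])*1000 if len(r) else 0
def T(u,v):return (220+u/3.5,130+v/3.5)
def S(u,v):return (210+u/4,145+v/4)
E
python3 - <<'E'
from h import *
P={"barL":((208,160),(248,393)),"barR":((317,235),(406,388)),"nearL":((127,188),(159,428)),"nearR":((370,380),(492,418)),
"farL":((437,60),(159,66)),"farR":((687,205),(476,61)),"legtip":((158,344),(327,513)),
"bottlecap?":((188,60),(57,290)),"beamL":((420,42),(138,36)),"beamR":((735,195),(492,28))}
for k,(s,t) in P.items(): print(k,*tri(S(*s),T(*t)))
for k,t,z in(("bottle",(57,290),.06),("tin",(52,442),.015),("eraser",(172,546),.012),("tube",(570,545),.01),("tubecap",(605,517),.01),("tubeend",(538,567),.01),("sharp",(620,265),.025)):print(k,plane("top",T(*t),z))
E
```

```text
barL [0.5462 0.0641 0.1099] 2.3281358166854575
barR [ 0.5466 -0.0331  0.1174] 0.13587758435134373
nearL [0.5283 0.1242 0.0645] 2.2758764750460303
nearR [ 0.5322 -0.091   0.0666] 0.027349332057540688
farL [0.7785 0.1312 0.0422] 0.5843613109960997
farR [ 0.7793 -0.0874  0.0489] 0.6960315656076511
legtip [0.4736 0.0155 0.0516] 2.20335333633499
bottlecap? [0.6175 0.1892 0.0819] 4.170767909515239
beamL [0.7921 0.1506 0.0436] 11.881179308758218
beamR [ 0.8042 -0.1003  0.0506] 3.6900709399038867
bottle [0.6186 0.1944 0.06  ]
tin [0.5216 0.2028 0.015 ]
eraser [0.4518 0.1207 0.012 ]
tube [ 0.4511 -0.1475  0.01  ]
tubecap [ 0.4696 -0.1718  0.01  ]
tubeend [ 0.4366 -0.1255  0.01  ]
sharp [ 0.6403 -0.1854  0.025 ]
```

The geometry agrees with the given sizes:
- Hinge at about (0.789, 0.020), yaw about 0.018.
- Board angle about 0.06.
- Handle at about (0.547, 0.0155, 0.107).
- Leg pivot at about (0.576, 0.016, 0.022).

The moves can't tilt the tool. So I'll turn its closing axis to world x, grip the bar and lift the board. Later the open leading finger's back will push the leg over, which keeps the gripper body clear of the board. First comes the turn.

move_arm(rows=[{"spin": 0.058,"jaw": 0.2},{"spin": 0.058,"jaw": 0.2},{"spin": 0.058,"jaw": 0.2},{"spin": 0.058,"jaw": 0.2},{"spin": 0.058,"jaw": 0.2}], grip_force=40)

```text
invalid input
```

move_arm(rows=[{"spin": 0.058,"jaw": 0.2},{"spin": 0.058,"jaw": 0.2},{"dx": -0.06,"dy": 0.04,"jaw": 0.2},{"dx": -0.06,"dy": 0.04,"jaw": 0.2},{"dx": -0.06,"dy": 0.04,"jaw": 0.2}])

```text
invalid input
```

move_arm(rows=[{"dx": -0.06,"dy": 0.04,"jaw": 0.2},{"dx": -0.06,"dy": 0.04,"jaw": 0.2},{"dx": -0.06,"dy": 0.04,"jaw": 0.2},{"dx": -0.06,"dy": 0.04,"jaw": 0.2},{"dx": -0.06,"dy": 0.04,"jaw": 0.2}])

```text
invalid input
```

move_arm(rows=[{"dx": 0,"dy": 0,"dz": 0,"spin": 0.058,"jaw": 0.2},{"dx": 0,"dy": 0,"dz": 0,"spin": 0.058,"jaw": 0.2},{"dx": 0,"dy": 0,"dz": 0,"spin": 0.058,"jaw": 0.2},{"dx": 0,"dy": 0,"dz": 0,"spin": 0.058,"jaw": 0.2},{"dx": 0,"dy": 0,"dz": 0,"spin": 0.058,"jaw": 0.2}], grip_force=40)

```text
t: 0.72
ee_pos: [0.1656, 0.5765, 0.2498]
tool_rot: [0.563, 0.826, -0.0, 0.0]
wrist_force: [0.7, 0.2, 0.5]
gripper_width: 0.6
finger_force: 0.0
```

move_arm(rows=[{"dx": 0,"dy": 0,"dz": 0,"spin": 0.0567,"jaw": 0.2},{"dx": 0,"dy": 0,"dz": 0,"spin": 0.0567,"jaw": 0.2},{"dx": -0.06,"dy": 0.04,"dz": 0,"spin": 0,"jaw": 0.2},{"dx": -0.06,"dy": 0.04,"dz": 0,"spin": 0,"jaw": 0.2},{"dx": -0.06,"dy": 0.04,"dz": 0,"spin": 0,"jaw": 0.2}])

```text
t: 1.35
ee_pos: [0.2656, 0.4335, 0.2499]
tool_rot: [0.698, 0.716, -0.0, 0.0]
wrist_force: [1.0, 0.0, 0.8]
gripper_width: 0.599
finger_force: 0.0
```

move_arm(rows=[{"dx": -0.06,"dy": 0.04,"dz": 0,"spin": 0,"jaw": 0.2},{"dx": -0.06,"dy": 0.04,"dz": 0,"spin": 0,"jaw": 0.2},{"dx": -0.06,"dy": 0.04,"dz": 0,"spin": 0,"jaw": 0.2},{"dx": -0.06,"dy": 0.04,"dz": 0,"spin": 0,"jaw": 0.2},{"dx": -0.06,"dy": 0.04,"dz": 0,"spin": 0,"jaw": 0.2}])

```text
t: 1.98
ee_pos: [0.4314, 0.1971, 0.2501]
tool_rot: [0.699, 0.715, 0.0, -0.0]
wrist_force: [-0.1, 0.7, -0.3]
gripper_width: 0.6
finger_force: 0.0
```

move_arm(rows=[{"dx": -0.0575,"dy": 0.0348,"dz": 0,"spin": 0,"jaw": 0.2},{"dx": -0.0575,"dy": 0.0348,"dz": 0,"spin": 0,"jaw": 0.2},{"dx": -0.0575,"dy": 0.0348,"dz": 0,"spin": 0,"jaw": 0.2},{"dx": -0.0575,"dy": 0.0348,"dz": 0,"spin": 0,"jaw": 0.2},{"dx": 0,"dy": 0,"dz": 0,"spin": 0,"jaw": 0.2}])

```text
t: 2.6
ee_pos: [0.5473, 0.0146, 0.2491]
tool_rot: [0.7, 0.714, -0.001, -0.001]
wrist_force: [-0.1, 0.1, 0.2]
gripper_width: 0.6
finger_force: 0.0
```

```bash
python3 - <<'E'
from h import *
print(manip.observe()["ee_pos"]); im=manip.grab_frame("scene")
cv2.imwrite("pics/s1.png",cv2.resize(im[70:265,180:440],None,fx=3,fy=3,interpolation=cv2.INTER_CUBIC))
E
```

```text
[0.5473 0.0146 0.2491]
```

View pics/s1.png

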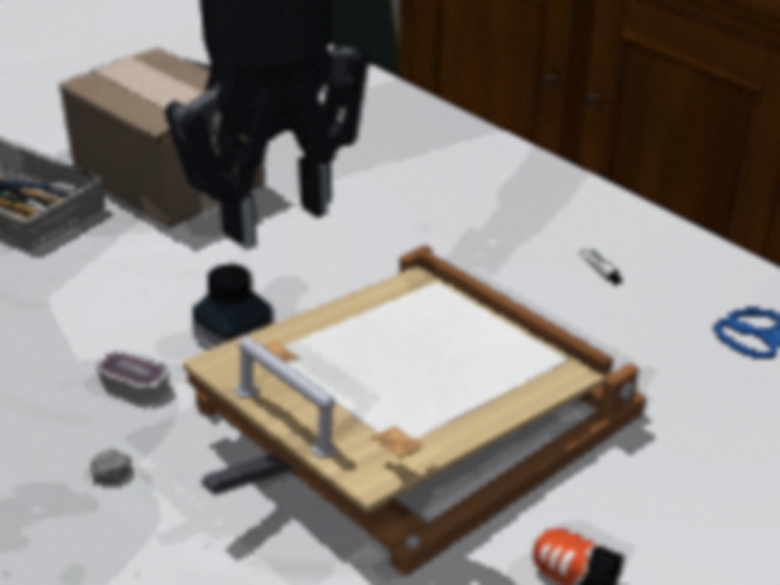

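The gripper hangs clear above the bar, with its fingers spread across it. I'll descend and grip.

move_arm(rows=[{"dx": 0,"dy": 0,"dz": 0.06,"spin": 0,"jaw": 0.2},{"dx": 0,"dy": 0,"dz": 0.06,"spin": 0,"jaw": 0.2},{"dx": 0,"dy": 0,"dz": 0.037,"spin": 0,"jaw": 0.2},{"dx": 0,"dy": 0,"dz": 0.02,"spin": 0,"jaw": 0.2},{"dx": 0,"dy": 0,"dz": 0,"spin": 0,"jaw": 0.2}])

```text
t: 3.28
ee_pos: [0.5457, 0.0183, 0.1083]
tool_rot: [0.698, 0.716, -0.0, -0.001]
wrist_force: [-0.2, -0.3, 0.2]
gripper_width: 0.599
finger_force: 0.0
```

move_arm(rows=[{"dx": 0,"dy": 0,"dz": 0,"spin": 0,"jaw": -0.4},{"dx": 0,"dy": 0,"dz": 0,"spin": 0,"jaw": -0.6},{"dx": 0,"dy": 0,"dz": 0,"spin": 0,"jaw": -0.8},{"dx": 0,"dy": 0,"dz": 0,"spin": 0,"jaw": -1},{"dx": 0,"dy": 0,"dz": 0,"spin": 0,"jaw": -1}])

```text
t: 3.9
ee_pos: [0.5486, 0.0175, 0.11]
tool_rot: [0.699, 0.715, 0.002, 0.002]
wrist_force: [9.3, 2.0, -3.0]
gripper_width: 0.125
finger_force: 38.9
```

move_arm(rows=[{"dx": 0,"dy": 0.0072,"dz": -0.0233,"spin": 0,"jaw": -1},{"dx": 0,"dy": 0.009,"dz": -0.0227,"spin": 0,"jaw": -1},{"dx": 0,"dy": 0.0108,"dz": -0.0219,"spin": 0,"jaw": -1},{"dx": 0,"dy": 0.0124,"dz": -0.021,"spin": 0,"jaw": -1},{"dx": 0,"dy": 0.014,"dz": -0.0199,"spin": 0,"jaw": -1}])

```text
t: 4.53
ee_pos: [0.5916, 0.0185, 0.1948]
tool_rot: [0.699, 0.715, 0.002, 0.001]
wrist_force: [21.7, -0.5, -26.4]
gripper_width: 0.121
finger_force: 38.6
```

The board follows, but the force has about 30 N of radial pull. I'll bias the path inward towards the hinge.

move_arm(rows=[{"dx": 0,"dy": 0.0185,"dz": -0.0158,"spin": 0,"jaw": -1},{"dx": 0,"dy": 0.0199,"dz": -0.0145,"spin": 0,"jaw": -1},{"dx": 0,"dy": 0.0198,"dz": -0.0147,"spin": 0,"jaw": -1},{"dx": 0,"dy": 0.0195,"dz": -0.0147,"spin": 0,"jaw": -1},{"dx": 0,"dy": 0.01,"dz": -0.006,"spin": 0,"jaw": -1}])

```text
t: 5.15
ee_pos: [0.6574, 0.0201, 0.2536]
tool_rot: [0.699, 0.715, -0.001, 0.0]
wrist_force: [-26.3, -1.0, 29.7]
gripper_width: 0.121
finger_force: 43.5
```

move_arm(rows=[{"dx": 0,"dy": -0.003,"dz": -0.0048,"spin": 0,"jaw": -1},{"dx": 0,"dy": 0.0053,"dz": -0.0033,"spin": 0,"jaw": -1},{"dx": 0,"dy": 0,"dz": 0,"spin": 0,"jaw": -1},{"dx": 0,"dy": 0,"dz": 0,"spin": 0,"jaw": -1},{"dx": 0,"dy": 0,"dz": 0,"spin": 0,"jaw": -1}])

```text
t: 5.78
ee_pos: [0.6604, 0.0202, 0.2559]
tool_rot: [0.699, 0.715, -0.0, -0.0]
wrist_force: [-7.7, -1.4, 7.6]
gripper_width: 0.125
finger_force: 41.3
```

move_arm(rows=[{"dx": 0,"dy": 0,"dz": 0,"spin": 0,"jaw": -0.4},{"dx": 0,"dy": 0,"dz": 0,"spin": 0,"jaw": -0.4},{"dx": 0,"dy": 0,"dz": 0,"spin": 0,"jaw": -0.4},{"dx": 0,"dy": 0,"dz": -0.05,"spin": 0,"jaw": -0.4},{"dx": 0,"dy": 0,"dz": -0.06,"spin": 0,"jaw": -0.4}])

```text
t: 6.4
ee_pos: [0.6606, 0.0204, 0.3427]
tool_rot: [0.699, 0.715, -0.001, -0.001]
wrist_force: [0.6, -0.1, 1.3]
gripper_width: 0.301
finger_force: 0.0
```

```bash
python3 - <<'E'
from h import *
print(manip.observe()["ee_pos"]); im=manip.grab_frame("scene")
cv2.imwrite("pics/s2.png",cv2.resize(im[70:265,180:440],None,fx=3,fy=3,interpolation=cv2.INTER_CUBIC))
E
```

```text
[0.6606 0.0204 0.3427]
```

View pics/s2.png

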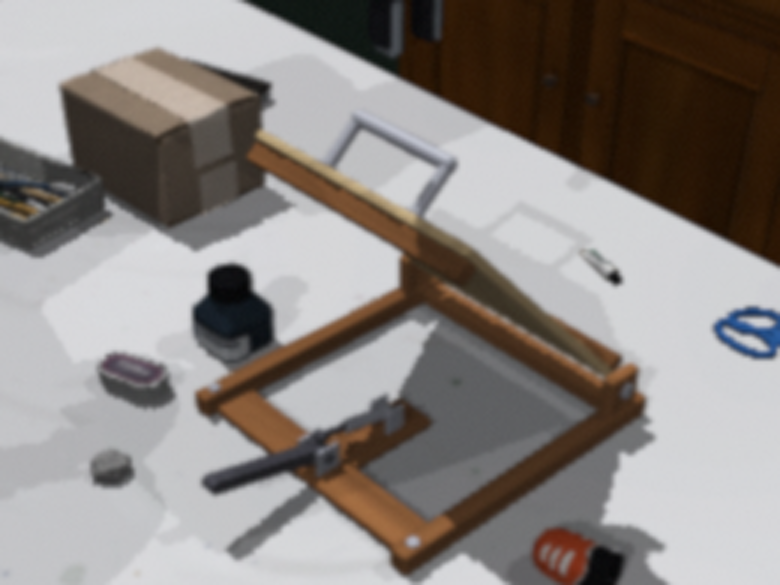

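The board stays raised and the leg is still folded at the same spot, tip at about (248,231) full-frame. I'll go to a point in front of the leg tip with the jaws fully open.

move_arm(rows=[{"dx": 0,"dy": -0.064,"dz": 0,"spin": 0,"jaw": 0.2},{"dx": 0,"dy": -0.064,"dz": 0,"spin": 0,"jaw": 1},{"dx": 0,"dy": -0.064,"dz": 0,"spin": 0,"jaw": 1},{"dx": 0,"dy": -0.064,"dz": 0,"spin": 0,"jaw": 1},{"dx": 0,"dy": -0.064,"dz": 0,"spin": 0,"jaw": 1}])

```text
t: 7.08
ee_pos: [0.4036, 0.0143, 0.3426]
tool_rot: [0.699, 0.716, 0.0, 0.0]
wrist_force: [0.0, -0.7, 1.3]
gripper_width: 0.996
finger_force: 0.0
```

move_arm(rows=[{"dx": 0,"dy": 0,"dz": 0.06,"spin": 0,"jaw": 1},{"dx": 0,"dy": 0,"dz": 0.07,"spin": 0,"jaw": 1},{"dx": 0,"dy": 0,"dz": 0.07,"spin": 0,"jaw": 1},{"dx": 0,"dy": 0,"dz": 0.06,"spin": 0,"jaw": 1},{"dx": 0,"dy": 0,"dz": 0,"spin": 0,"jaw": 1}])

```text
t: 7.7
ee_pos: [0.4029, 0.0149, 0.1318]
tool_rot: [0.699, 0.715, -0.001, -0.003]
wrist_force: [-1.5, -0.5, 0.4]
gripper_width: 0.998
finger_force: 0.0
```

move_arm(rows=[{"dx": 0,"dy": 0,"dz": 0.05,"spin": 0,"jaw": 1},{"dx": 0,"dy": 0,"dz": 0.05,"spin": 0,"jaw": 1},{"dx": 0,"dy": 0,"dz": 0.017,"spin": 0,"jaw": 1},{"dx": 0,"dy": 0,"dz": 0,"spin": 0,"jaw": 1},{"dx": 0,"dy": 0,"dz": 0,"spin": 0,"jaw": 1}])

```text
t: 8.32
ee_pos: [0.4065, 0.0138, 0.0433]
tool_rot: [0.699, 0.715, 0.001, 0.001]
wrist_force: [0.1, 0.2, 0.4]
gripper_width: 1.002
finger_force: 0.0
```

```bash
python3 - <<'E'
from h import *
s=manip.observe();print(s["ee_pos"],s["wrist_force"]); im=manip.grab_frame("scene")
cv2.imwrite("pics/s3.png",cv2.resize(im[120:265,180:370],None,fx=4,fy=4,interpolation=cv2.INTER_CUBIC))
E
```

```text
[0.4065 0.0138 0.0433] [0.1174 0.234  0.398 ]
```

View pics/s3.png

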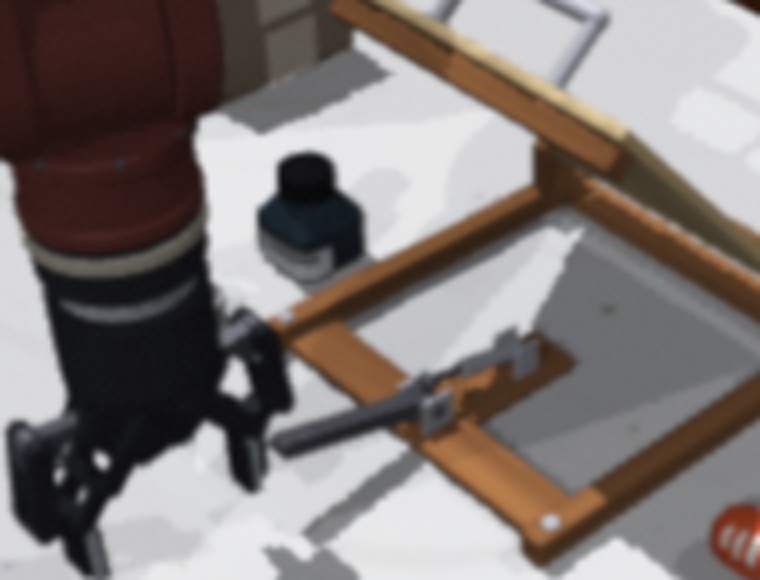

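The leading finger's back, about (268,460) in the crop, stands just in front of the leg tip at (272,440), and the knuckle is above it. I'll lower a bit and approach to contact.

move_arm(rows=[{"dx": 0.001,"dy": 0,"dz": 0.01,"spin": 0,"jaw": 1},{"dx": 0,"dy": 0.005,"dz": 0,"spin": 0,"jaw": 1},{"dx": 0,"dy": 0.005,"dz": 0,"spin": 0,"jaw": 1},{"dx": 0,"dy": 0.004,"dz": 0,"spin": 0,"jaw": 1},{"dx": 0,"dy": 0,"dz": 0,"spin": 0,"jaw": 1}])

```text
t: 9.0
ee_pos: [0.4165, 0.0153, 0.0332]
tool_rot: [0.699, 0.715, -0.0, -0.0]
wrist_force: [0.9, 0.4, -0.0]
gripper_width: 0.998
finger_force: 0.0
```

move_arm(rows=[{"dx": 0,"dy": 0.003,"dz": 0,"spin": 0,"jaw": 1},{"dx": 0,"dy": 0.003,"dz": 0,"spin": 0,"jaw": 1},{"dx": 0,"dy": 0.002,"dz": 0,"spin": 0,"jaw": 1},{"dx": 0,"dy": 0,"dz": 0,"spin": 0,"jaw": 1},{"dx": 0,"dy": 0,"dz": 0,"spin": 0,"jaw": 1}])

```text
t: 9.62
ee_pos: [0.4173, 0.0157, 0.0323]
tool_rot: [0.699, 0.715, -0.005, -0.004]
wrist_force: [-36.7, -3.5, 23.7]
gripper_width: 1.002
finger_force: 18.6
```

Contact at the expected 57 mm offset. I'll ease the preload and follow the leg's arc upward.

move_arm(rows=[{"dx": 0,"dy": -0.004,"dz": 0,"spin": 0,"jaw": 1},{"dx": 0,"dy": 0.006,"dz": -0.0165,"spin": 0,"jaw": 1},{"dx": 0,"dy": 0.0079,"dz": -0.0155,"spin": 0,"jaw": 1},{"dx": 0,"dy": 0.01,"dz": -0.0143,"spin": 0,"jaw": 1},{"dx": 0,"dy": 0,"dz": 0,"spin": 0,"jaw": 1}])

```text
t: 10.25
ee_pos: [0.4352, 0.016, 0.0707]
tool_rot: [0.699, 0.715, -0.003, -0.003]
wrist_force: [-30.7, -1.6, 19.0]
gripper_width: 0.999
finger_force: 15.4
```

The force runs along the leg at about 32–39°, so the leg is following. I'll continue with a little less preload.

move_arm(rows=[{"dx": 0,"dy": 0.0099,"dz": -0.0128,"spin": 0,"jaw": 1},{"dx": 0,"dy": 0.0136,"dz": -0.011,"spin": 0,"jaw": 1},{"dx": 0,"dy": 0.015,"dz": -0.009,"spin": 0,"jaw": 1},{"dx": 0,"dy": 0.0161,"dz": -0.0068,"spin": 0,"jaw": 1},{"dx": 0,"dy": 0,"dz": 0,"spin": 0,"jaw": 1}])

```text
t: 10.88
ee_pos: [0.4828, 0.0168, 0.1022]
tool_rot: [0.699, 0.715, 0.0, 0.0]
wrist_force: [-1.9, -1.3, 1.5]
gripper_width: 0.998
finger_force: 1.0
```

move_arm(rows=[{"dx": 0,"dy": 0.018,"dz": -0.0045,"spin": 0,"jaw": 1},{"dx": 0,"dy": 0.0175,"dz": -0.0021,"spin": 0,"jaw": 1},{"dx": 0,"dy": 0.0174,"dz": 0.0003,"spin": 0,"jaw": 1},{"dx": 0,"dy": 0.016,"dz": 0.0,"spin": 0,"jaw": 1},{"dx": 0,"dy": 0,"dz": 0,"spin": 0,"jaw": 1}])

```text
t: 11.5
ee_pos: [0.5373, 0.0182, 0.1065]
tool_rot: [0.699, 0.715, -0.0, -0.0]
wrist_force: [0.1, 0.8, 0.1]
gripper_width: 1.0
finger_force: 0.0
```

```bash
python3 - <<'E'
from h import *
s=manip.observe();print(s["ee_pos"],s["wrist_force"]); im=manip.grab_frame("scene")
cv2.imwrite("pics/s4.png",cv2.resize(im[120:265,180:370],None,fx=4,fy=4,interpolation=cv2.INTER_CUBIC))
E
```

```text
[0.5373 0.0182 0.1065] [0.1401 0.8384 0.0704]
```

View pics/s4.png

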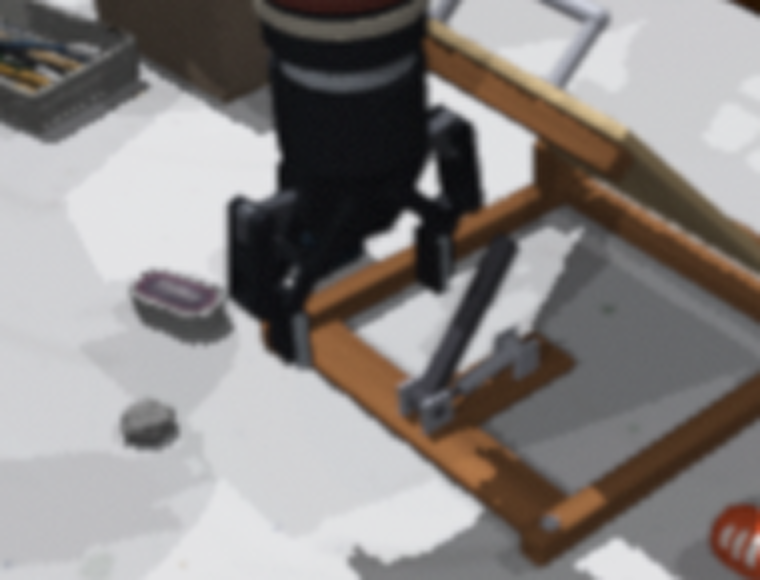

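The leg has snapped past centre and leans forward, tip at about (306,180) full-frame, clear of the finger. I'll check its angle and back away.

```bash
python3 - <<'E'
from h import *
c=C["scene"]
for j in(1.6,1.8,1.972):
    p=j+np.radians(15);X=np.array([.577-.106*np.cos(p),.0175,.022+.106*np.sin(p)])
    print(j,cv2.projectPoints(X[None],cv2.Rodrigues(c["R"])[0],c["t"],c["K"],c["D"])[0].ravel())
E
```

```text
1.6 [296.3903 178.7634]
1.8 [303.2764 178.3311]
1.972 [308.4873 179.3228]
```

move_arm(rows=[{"dx": 0,"dy": -0.06,"dz": 0,"spin": 0,"jaw": 1},{"dx": 0,"dy": -0.06,"dz": -0.01,"spin": 0,"jaw": 1},{"dx": 0,"dy": 0,"dz": -0.07,"spin": 0,"jaw": -0.2},{"dx": 0,"dy": 0,"dz": -0.07,"spin": 0,"jaw": -0.4},{"dx": 0,"dy": 0,"dz": -0.07,"spin": 0,"jaw": -0.4}])

```text
t: 12.18
ee_pos: [0.4403, 0.0161, 0.2844]
tool_rot: [0.699, 0.715, 0.0, 0.0]
wrist_force: [0.5, 0.2, -0.0]
gripper_width: 0.376
finger_force: 0.0
```

The tip matches home (1.97). Now back over the handle.

move_arm(rows=[{"dx": 0,"dy": 0,"dz": -0.074,"spin": 0,"jaw": -0.4},{"dx": 0,"dy": 0.069,"dz": 0,"spin": 0,"jaw": -0.4},{"dx": 0,"dy": 0.069,"dz": 0,"spin": 0,"jaw": -0.4},{"dx": 0,"dy": 0.069,"dz": 0,"spin": 0,"jaw": -0.4},{"dx": 0,"dy": 0.068,"dz": 0,"spin": 0,"jaw": -0.4}])

```text
t: 12.8
ee_pos: [0.6624, 0.0212, 0.3421]
tool_rot: [0.699, 0.715, 0.0, 0.0]
wrist_force: [1.4, -0.6, 2.2]
gripper_width: 0.298
finger_force: 0.0
```

move_arm(rows=[{"dx": 0,"dy": 0,"dz": 0,"spin": 0,"jaw": -0.4},{"dx": 0,"dy": 0,"dz": 0,"spin": 0,"jaw": -0.4},{"dx": 0,"dy": 0,"dz": 0,"spin": 0,"jaw": -0.4},{"dx": 0,"dy": 0,"dz": 0,"spin": 0,"jaw": -0.4},{"dx": 0,"dy": 0,"dz": 0,"spin": 0,"jaw": -0.4}])

```text
t: 13.42
ee_pos: [0.6609, 0.0211, 0.3433]
tool_rot: [0.699, 0.715, 0.0, 0.001]
wrist_force: [-0.4, -0.4, -1.0]
gripper_width: 0.3
finger_force: 0.0
```

move_arm(rows=[{"dx": 0,"dy": 0,"dz": 0.05,"spin": 0,"jaw": -0.4},{"dx": 0,"dy": 0,"dz": 0.04,"spin": 0,"jaw": -0.4},{"dx": 0,"dy": 0,"dz": 0.02,"spin": 0,"jaw": -0.4},{"dx": 0,"dy": 0,"dz": 0,"spin": 0,"jaw": -0.4},{"dx": 0,"dy": 0,"dz": 0,"spin": 0,"jaw": -0.4}])

```text
t: 14.05
ee_pos: [0.6619, 0.021, 0.2559]
tool_rot: [0.699, 0.715, 0.001, 0.001]
wrist_force: [-0.1, -0.5, 0.5]
gripper_width: 0.301
finger_force: 0.0
```

move_arm(rows=[{"dx": 0,"dy": 0,"dz": 0,"spin": 0,"jaw": -0.6},{"dx": 0,"dy": 0,"dz": 0,"spin": 0,"jaw": -0.8},{"dx": 0,"dy": 0,"dz": 0,"spin": 0,"jaw": -1},{"dx": 0,"dy": 0,"dz": 0,"spin": 0,"jaw": -1},{"dx": 0,"dy": 0,"dz": 0,"spin": 0,"jaw": -1}])

```text
t: 14.68
ee_pos: [0.6614, 0.021, 0.2556]
tool_rot: [0.699, 0.715, 0.0, 0.001]
wrist_force: [-3.6, -0.8, 7.0]
gripper_width: 0.12
finger_force: 39.1
```

move_arm(rows=[{"dx": 0,"dy": -0.0139,"dz": 0.0088,"spin": 0,"jaw": -1},{"dx": 0,"dy": -0.0133,"dz": 0.0094,"spin": 0,"jaw": -1},{"dx": 0,"dy": -0.0128,"dz": 0.0101,"spin": 0,"jaw": -1},{"dx": 0,"dy": -0.0122,"dz": 0.0107,"spin": 0,"jaw": -1},{"dx": 0,"dy": 0,"dz": 0,"spin": 0,"jaw": -1}])

```text
t: 15.3
ee_pos: [0.6187, 0.02, 0.2232]
tool_rot: [0.699, 0.715, -0.001, -0.0]
wrist_force: [-6.8, -1.2, 2.4]
gripper_width: 0.126
finger_force: 40.3
```

move_arm(rows=[{"dx": 0,"dy": -0.0117,"dz": 0.0114,"spin": 0,"jaw": -1},{"dx": 0,"dy": -0.0111,"dz": 0.012,"spin": 0,"jaw": -1},{"dx": 0,"dy": -0.0104,"dz": 0.0125,"spin": 0,"jaw": -1},{"dx": 0,"dy": -0.005,"dz": 0.0065,"spin": 0,"jaw": -1},{"dx": 0,"dy": 0,"dz": 0,"spin": 0,"jaw": -1}])

```text
t: 15.92
ee_pos: [0.5886, 0.0193, 0.189]
tool_rot: [0.699, 0.715, -0.0, -0.0]
wrist_force: [-6.4, -0.4, 2.4]
gripper_width: 0.123
finger_force: 41.1
```

move_arm(rows=[{"dx": 0,"dy": -0.0018,"dz": 0.0025,"spin": 0,"jaw": -1},{"dx": 0,"dy": -0.0018,"dz": 0.0025,"spin": 0,"jaw": -1},{"dx": 0,"dy": -0.0009,"dz": 0.0013,"spin": 0,"jaw": -1},{"dx": 0,"dy": 0,"dz": 0,"spin": 0,"jaw": -1},{"dx": 0,"dy": 0,"dz": 0,"spin": 0,"jaw": -1}])

```text
t: 16.55
ee_pos: [0.5856, 0.0192, 0.1848]
tool_rot: [0.699, 0.715, -0.0, 0.0]
wrist_force: [-6.1, -0.9, 6.3]
gripper_width: 0.122
finger_force: 41.5
```

move_arm(rows=[{"dx": 0,"dy": -0.0018,"dz": 0.0025,"spin": 0,"jaw": -1},{"dx": 0,"dy": 0,"dz": 0,"spin": 0,"jaw": -1},{"dx": 0,"dy": 0,"dz": 0,"spin": 0,"jaw": -1},{"dx": 0,"dy": 0,"dz": 0,"spin": 0,"jaw": -1},{"dx": 0,"dy": 0,"dz": 0,"spin": 0,"jaw": -1}])

```text
t: 17.18
ee_pos: [0.5847, 0.0191, 0.1834]
tool_rot: [0.699, 0.715, 0.0, 0.001]
wrist_force: [-4.3, 0.5, 8.3]
gripper_width: 0.124
finger_force: 42.0
```

move_arm(rows=[{"dx": 0,"dy": -0.0018,"dz": 0.0025,"spin": 0,"jaw": -1},{"dx": 0,"dy": -0.0009,"dz": 0.0012,"spin": 0,"jaw": -1},{"dx": 0,"dy": 0,"dz": 0,"spin": 0,"jaw": -1},{"dx": 0,"dy": 0,"dz": 0,"spin": 0,"jaw": -1},{"dx": 0,"dy": 0,"dz": 0,"spin": 0,"jaw": -1}])

```text
t: 17.8
ee_pos: [0.5845, 0.0191, 0.183]
tool_rot: [0.699, 0.716, 0.002, 0.003]
wrist_force: [-0.6, 1.4, 19.9]
gripper_width: 0.125
finger_force: 43.0
```

The board is now seated firmly on the leg (20 N, no more travel). I'll ease off, release and leave.

move_arm(rows=[{"dx": 0,"dy": 0.0018,"dz": -0.0025,"spin": 0,"jaw": -1},{"dx": 0,"dy": 0,"dz": 0,"spin": 0,"jaw": -0.3},{"dx": 0,"dy": 0,"dz": 0,"spin": 0,"jaw": -0.3},{"dx": 0,"dy": 0,"dz": 0,"spin": 0,"jaw": -0.3},{"dx": 0,"dy": 0,"dz": 0,"spin": 0,"jaw": -0.3}])

```text
t: 18.42
ee_pos: [0.5833, 0.0192, 0.1807]
tool_rot: [0.699, 0.715, -0.0, -0.0]
wrist_force: [0.7, 0.7, 0.9]
gripper_width: 0.35
finger_force: 0.0
```

move_arm(rows=[{"dx": 0,"dy": 0,"dz": -0.03,"spin": 0,"jaw": -0.3},{"dx": 0,"dy": 0,"dz": -0.06,"spin": 0,"jaw": -0.3},{"dx": 0,"dy": 0,"dz": -0.06,"spin": 0,"jaw": -0.3},{"dx": 0,"dy": -0.06,"dz": 0,"spin": 0,"jaw": -0.3},{"dx": 0,"dy": -0.06,"dz": 0,"spin": 0,"jaw": -0.3}])

```text
t: 19.05
ee_pos: [0.4868, 0.0168, 0.3014]
tool_rot: [0.699, 0.715, 0.0, 0.0]
wrist_force: [0.5, -0.2, 1.0]
gripper_width: 0.349
finger_force: 0.0
```

```bash
python3 - <<'E'
from h import *
s=manip.observe();print(s["ee_pos"],s["wrist_force"]); im=manip.grab_frame("scene")
cv2.imwrite("pics/s5.png",cv2.resize(im[110:265,180:370],None,fx=3.8,fy=3.8,interpolation=cv2.INTER_CUBIC))
c=C["scene"]
for a in(.38,.415,.45):
  ps=[]
  for y in(-.0235,.0605):
    X=np.array([.790-.25*np.cos(a+.2013),y,.04+.25*np.sin(a+.2013)])
    q=cv2.projectPoints(X[None],cv2.Rodrigues(c["R"])[0],c["t"],c["K"],c["D"])[0].ravel();ps.append((q-[180,110])*3.8)
  print(a,*ps)
E
```

```text
[0.4868 0.0168 0.3014] [ 0.479  -0.1793  0.9882]
0.38 [451.7099 232.264 ] [355.0519 167.0361]
0.415 [458.737  217.4352] [361.4723 152.9014]
0.45 [466.1634 202.6469] [368.2942 138.8259]
```

View pics/s5.png

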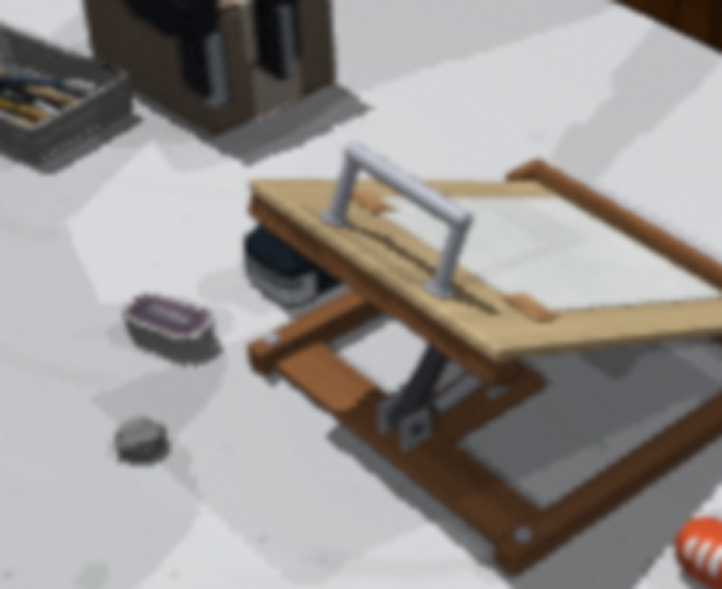

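The board rests on the leg, with bar ends at about (357,153) and (462,216) in the crop, matching 0.415 rad. The gripper is clear and the loose things are unmoved, so I'm handing in.

```bash
python3 -c "
from workcell import manip
print(manip.finish_job())"
```

```text
the job is handed in; nothing more can be done
None
```

The easel is set up and handed in: the leg is locked home, the board rests on it at about 0.415 rad (measured from the camera view), the gripper is clear, and the loose things I could see in the last picture had not moved; no verdict was returned.

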